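# Put the forceps away in the weight case and shut the lid

## Task

The weights have been used: lay the steel forceps flat in the felt-lined tray of the open wooden weight case, without dropping them in from high up, then close the case's lid fully. Leave the timer, the beaker, the marker and the spatula where they are.

Things in the scene. Friction and masses are not known exactly. Their poses are not given: they have to be found in the camera images.
- case: Open wooden weight case, 110 mm (its x) by 200 mm (its y), fixed on the bench. Origin: centre of its underside, z up; its -x side is the front, towards the robot; the hinge is on its +x side. Walls 7 mm thick, rims 45 mm above the bench; 68 mm high with the lid shut. A wooden tray lined with grey felt covers the weights inside.
- tray_floor (a point): Centre of the felt floor of the tray in the case, 44 mm above the bench; axes as the case's. The floor is 88 mm (x) by 179 mm (y), inside a wooden lip 3 mm wide that stands 8 mm above the felt, inside the walls and 7 mm above their rims (the lid closes over it). With the lid shut there are 18 mm of room above the felt.
- case_lid (a joint): Angle of the lid about the hinge along the far (+x) upper edge of the case, rad: 0 shut, 1.57 upright, 1.92 leaning back at its stop. Starts at 1.6 to 1.85. The hinge is stiff: the lid stays where it is left and needs about 1 to 3 N at its free edge to turn, all the way to shut.
- lid_hinge (a point): Middle of the hinge line of the lid, which runs along the case's y, 46 mm above the bench, 57 mm from the case's centre towards +x.
- lid_edge (a point): On the lid, moving with it: middle of the free edge of its outer face, 113 mm from the hinge line along the lid. The lid is a wooden shell 200 mm long, 110 mm wide, 22 mm thick from rim to outer face. Shut, its outer face is level, on top, 23 mm above the hinge line, with this point at the case's front. A brass tab sticks out 4 mm in the middle of the free edge.
- forceps: Straight pale bare-steel forceps lying flat and closed on the bench, 134 mm long (along its y), 10 mm wide (x), 9 mm thick (z), 30 g, rigid: grasp across the 10 mm width. Origin: centre of its underside.
- timer: White digital timer, 62 x 62 x 19 mm, to be left alone. Origin: centre of its underside.
- glass_small: Small glass beaker, 48 x 54 mm, 60 mm high, to be left alone. Origin: centre of its underside.
- marker: Yellow felt marker with a black cap, 133 mm long (its y), 16 mm thick, lying on the bench, to be left alone. Origin: centre of its underside.
- spatula: Spatula with a wooden handle, 194 mm long (its y), 11 mm wide, lying on the bench, to be left alone. Origin: centre of its underside.

How it is judged:
By the outcome, as a careful person would: the job done as asked, in the order asked, and still so for the second after the job is handed in, with the robot touching nothing.
It also fails if it takes over 51 s, if anything falls off the work surface, if the arm or the gripper's body presses on something with over 40 N, if the wrist force passes 120 N, or if a joint passes its speed limit or range.

## Robot

A 6-joint arm with a two-finger parallel gripper is mounted at the origin on a cart in front of the work surface, level with it; the furniture and walls round the work are solid. World frame = base frame: x ahead of the robot, y to its left, z up, the work surface at z = 0. Lengths are in mm, angles in rad, forces in N, time in s.
With the tool pointing down it reaches from about 375 to 925 mm from the base axis. Payload 5.7 kg.
Tool frame: the origin (TCP) lies at the very end of the fingers, on their centre line; the grasp point (between the pads) lies 19 mm behind it (bot.pinch_z is the distance from the TCP to the grasp point, in mm); z points along the fingers, y is the line along which they close (so a half turn about z gives the same grasp; the last joint's range is limited). The gripper opens to 85 mm and grips with 20 to 120 N. Pads are 22 mm wide; open, the fingers measure 114 mm over their backs; the gripper's body (76 mm by 85 mm) begins 54 mm behind the grasp point. The pads swing forward as they close: fully open they stand 13 mm farther back than shut.
Start: joints at [-1.241, 0.359, 1.51, -0, 1.272, -0.115], TCP at [258.146, -541.589, 192.367] pointing down, gripper open.
Joint ranges: [-2.97, 2.97], [-1.01, 2.36], [0.21, 2.38], [-0.96, 4.11], [0.2, 2.71], [-2.98, 2.98]. Speed limits (rad/s): [2.39, 2.39, 3.14, 3.14, 3.14, 3.14].

## Interface

Orientations are given as a rotation vector (axis times angle).
In Python, from plant import bot gives the robot as it stands.
- The arm moves only by the shell command python3 nudge.py 'ROWS' [FORCE]. ROWS is 1 to 5 rows, one to a line, with the numbers parted by spaces; each row has 7 numbers: the finger opening in mm, then dx, dy, dz in shares of the most that a row can go, 1 being 50 mm, then a rotation vector rx, ry, rz in rad; each row shifts and turns the commanded pose from where the row before left it, along the tool's axes as they then stand; what a row does not reach is not made up. A row lasts 1/10 s, in which the tool goes at most 50 mm and 0.15 rad, less where a joint would pass 70% of its speed; a pose out of reach is approached as far as the arm can. The fingers move at their own pace and stop on an object; FORCE is the grip in N (left out, the last holds). Time passes only in rows, so rows that do not move let the fingers close. It prints the time, the measured TCP pose, the force, the opening and the grip force at its end. Input that does not fit is refused with a message, and nothing moves.
- bot.get_obs(): the state, without advancing time (a new reading comes with each control period).
- bot.camera(name): name is "side" or "top"; returns the picture (480x640x3 uint8, red, green, blue); there is no depth.
- bot.camera_info(name): a dict with "fx", "fy", "cx", "cy" (pixels), "distortion" ([k1, k2, p1, p2, k3] as OpenCV has them; the pictures are not rectified), "cam_to_world" (4x4, takes a point from camera to world coordinates). Camera axes: x right, y down, z forward; pixel columns grow to the right and rows downward; lengths in mm; the calibration is good to about 2 mm. A picture is of the moment at which its call begins. camera_info takes no time and is no camera call.
- bot.finish_job(): hands the job in; it is judged then, once.
The state is a dict: "time_s": time; "qpos": joint angles; "qd": joint speeds; "tau": joint torques, N m; "eef_pos": TCP position; "ee_rot": TCP orientation; "contact_force": force on the tool from outside, world axes, zero at the start; "wrist_torque": the same for the moment, N m; "width": finger opening in mm; "grip_force": force on a finger pad.
Only numpy, scipy, OpenCV 4.12 (cv2) and the standard library are available. Lean on these libraries where they do the work, as an engineer would, in place of code of your own. Each camera call takes 0.05 s, during which the arm holds its last target. There are 200 camera calls.

## Working session

There is one attempt and no reset: what is moved stays moved. The work goes in short steps, Python scripts to look and compute and a shell command to move; the robot and the scene stay as the last step left them, time stands still between calls to the robot, and variables do not carry over. Pictures are saved under pics/ and viewed, at most 10 in all, crops included, and the job is handed in when it is done.

```bash
mkdir -p pics; ls; python3 - <<'E'
from plant import bot
import cv2
for n in ("side","top"):
    cv2.imwrite(f"pics/{n}0.png",bot.camera(n)[:,:,::-1])
    print(n,bot.camera_info(n))
o=bot.get_obs();print(o["time_s"],o["eef_pos"],o["ee_rot"],o["width"])
E
```

```text
nudge.py
pics
plant.py
side {'fx': 585.5963332459385, 'fy': 585.5963332459385, 'cx': 310.89498144752645, 'cy': 247.670466209339, 'distortion': array([-0.08685585,  0.        ,  0.        ,  0.        ,  0.        ]), 'cam_to_world': array([[-9.93925249e-01, -1.94872220e-02,  1.08318274e-01,
         4.46809276e+02],
       [-1.07105626e-01,  3.97675104e-01, -9.11253476e-01,
         9.48092695e+02],
       [-2.53176820e-02, -9.17319334e-01, -3.97346517e-01,
         4.97975691e+02],
       [ 0.00000000e+00,  0.00000000e+00,  0.00000000e+00,
         1.00000000e+00]])}
top {'fx': 538.7900359069049, 'fy': 538.7900359069049, 'cx': 316.4706684942528, 'cy': 238.5238242999186, 'distortion': array([-0.0539358,  0.       ,  0.       ,  0.       ,  0.       ]), 'cam_to_world': array([[ 3.33570960e-03, -9.89543079e-01,  1.44199060e-01,
         4.38174782e+02],
       [-9.99238471e-01,  2.30760741e-03,  3.89506444e-02,
        -3.14747938e+01],
       [-3.88760954e-02, -1.44219176e-01, -9.88781815e-01,
         1.04035556e+03],
       [ 0.00000000e+00,  0.00000000e+00,  0.00000000e+00,
         1.00000000e+00]])}
0.1 [ 257.94424449 -540.94089066  191.60094539] [-3.06252231e+00 -6.92561774e-01  2.74944299e-04] 85.58121809053563
```

View pics/side0.png

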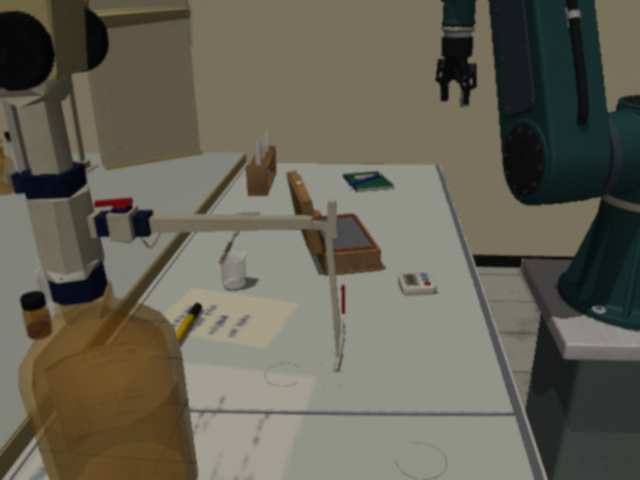

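View pics/top0.png

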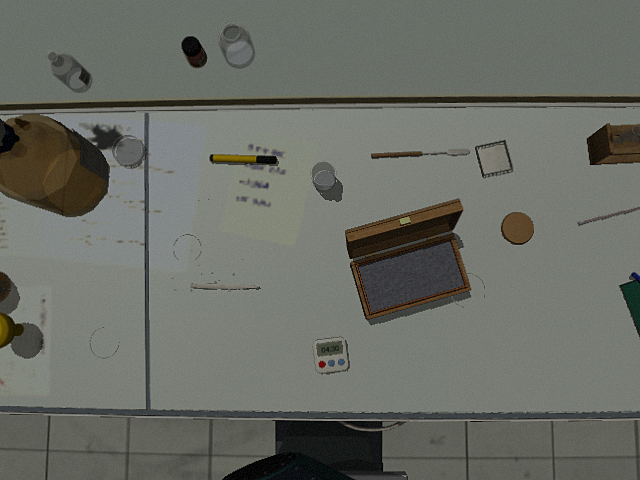

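The top view shows a pale thin object at (190–260, 287), the case near (410, 275), its lid up at (405, 228), and another thin object at the right (580–640, 215). I'll enlarge these areas.

```bash
python3 - <<'E'
import cv2,numpy as np
t=cv2.imread("pics/top0.png");s=cv2.imread("pics/side0.png")
def c(i,x,y,w,h,k): return cv2.resize(i[y:y+h,x:x+w],None,fx=k,fy=k,interpolation=cv2.INTER_CUBIC)
a=np.zeros((600,800,3),np.uint8)
a[:200,:400]=c(t,180,262,100,50,4)      # 180+u/4, 262+v/4
a[:200,400:640]=c(t,570,190,60,50,4)
a[200:600,:400]=c(s,290,220,100,160,4)[120:520,:400] # rows from 250
a[200:600,400:800]=c(s,285,160,100,100,4)
cv2.imwrite("pics/c1.png",a)
cv2.imwrite("pics/c2.png",c(t,335,190,150,140,4)[:, :])
E
```

```text
(no output)
```

View pics/c1.png

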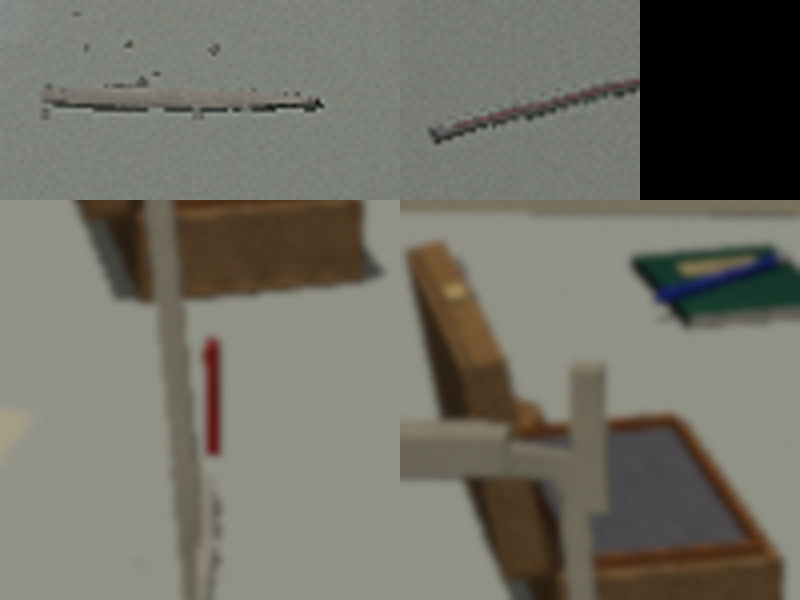

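View pics/c2.png

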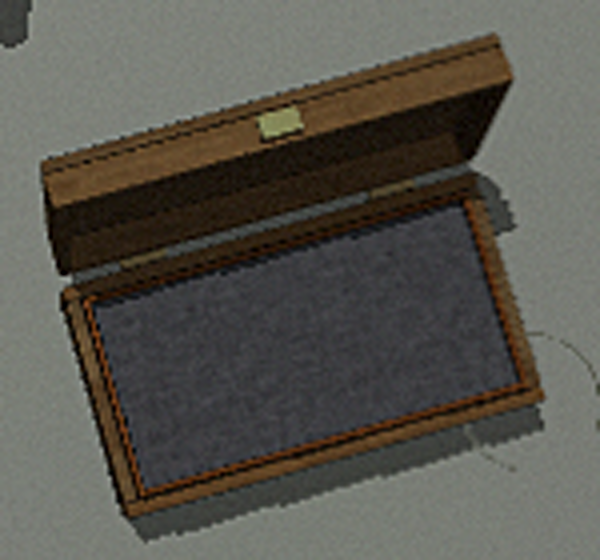

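The crops show the forceps in the top view from about (190.5, 286) to (260, 288). In the side view they run along column ~341 from row ~320 to 368, with a red stick nearby. The top view also gives the case rim corners at (351, 264), (454.5, 234.5), (471, 289.5) and (367, 318).

```bash
cat > h.py <<'E'
import numpy as np,cv2
from plant import bot
def K(i): return np.array([[i["fx"],0,i["cx"]],[0,i["fy"],i["cy"]],[0,0,1.]])
def ray(n,p):
    i=bot.camera_info(n);q=cv2.undistortPoints(np.array([[p]],float),K(i),i["distortion"])[0,0]
    T=i["cam_to_world"];return T[:3,3],T[:3,:3]@[*q,1]
def at_z(n,p,z):
    o,d=ray(n,p);return o+d*(z-o[2])/d[2]
def proj(n,P):
    i=bot.camera_info(n);W=np.linalg.inv(i["cam_to_world"])
    return cv2.projectPoints(np.atleast_2d(P).astype(float),cv2.Rodrigues(W[:3,:3])[0],W[:3,3],K(i),i["distortion"])[0][:,0]
def tri(a,b):
    (o1,d1),(o2,d2)=ray("top",a),ray("side",b)
    s=np.linalg.lstsq(np.c_[d1,-d2],o2-o1,rcond=None)[0];p,q=o1+s[0]*d1,o2+s[1]*d2
    return (p+q)/2,np.linalg.norm(p-q)
E
python3 - <<'E'
from h import *
np.set_printoptions(precision=1,suppress=True)
e=[at_z("top",p,5) for p in [(190.5,286.5),(260.5,288.2)]]
print("forceps",e,np.linalg.norm(e[0]-e[1]),proj("side",e))
R=[at_z("top",p,45) for p in [(351.2,263.8),(454.5,234.5),(470.8,289.5),(367,318)]]
print("rim",np.array(R),[np.linalg.norm(R[i]-R[i-1]) for i in range(4)],proj("side",R))
for n,p in [("timer",(331,355)),("glass",(324,177)),("marker",(243,159)),("spat",(420,154))]: print(n,at_z("top",p,10))
# case pose fit
from scipy.optimize import least_squares
M=np.array([[55,100],[55,-100],[-55,-100],[-55,100]])
def f(v):
    c,s=np.cos(v[2]),np.sin(v[2]);P=np.c_[M@[[c,s],[-s,c]]+v[:2],np.full(4,45.)]
    return (proj("top",P)-[(351.2,263.8),(454.5,234.5),(470.8,289.5),(367,318)]).ravel()
r=least_squares(f,[*np.mean(R,0)[:2],0.2]);v=r.x;print("case",v,r.fun)
def w(P,v=v):
    c,s=np.cos(v[2]),np.sin(v[2]);return np.array([v[0]+c*P[0]-s*P[1],v[1]+s*P[0]+c*P[1],P[2]])
for a in (1.6,1.7,1.8,1.85):
    # edge: local along lid 113, outer face 23 off hinge
    pts=[w([57-113*np.cos(a)+23*np.sin(a),y,46+113*np.sin(a)+23*np.cos(a)]) for y in(-100,0,100)]
    print(a,proj("top",pts).ravel(),proj("side",pts).ravel())
E
```

```text
forceps [array([495.5, 253.9,   5. ]), array([492.7, 116.9,   5. ])] 136.98541197149063 [[337.7 370.2]
 [345.  321.4]]
rim [[ 535.9  -56.8   45. ]
 [ 590.3 -248.9   45. ]
 [ 488.3 -275.5   45. ]
 [ 436.5  -85.1   45. ]] [np.float64(103.32159983826116), np.float64(199.71068933914123), np.float64(105.36156745635526), np.float64(197.31978908814256)] [[327.1 255.2]
 [309.6 218.9]
 [356.5 215.3]
 [380.  250.2]]
timer [367.4 -18.9  10. ]
glass [710.7  -5.3  10. ]
marker [748.9 156.1  10. ]
spat [ 756.3 -194.5   10. ]
case [ 512.8 -166.5    0.3] [-0.7 -1.8 -0.4 -1.2  1.2  1.  -0.1  1.8]
1.6 [463.5 206.6 405.7 222.6 347.5 238.6] [293.9 169.9 300.8 183.5 308.9 199.5]
1.7 [461.1 200.7 403.5 216.6 345.6 232.6] [288.8 171.7 295.2 185.5 302.8 201.7]
1.8 [458.6 195.3 401.4 211.  343.8 226.9] [283.8 174.  289.9 188.  297.  204.4]
1.85 [457.3 192.7 400.3 208.4 343.  224.2] [281.5 175.4 287.3 189.4 294.3 205.9]
```

```bash
python3 - <<'E'
from h import *
from scipy.optimize import least_squares
np.set_printoptions(precision=3,suppress=True)
def c(p): return np.array(p,float)/4+[335,190]
uv=c([(93,303),(466,198),(523,386),(142,492)])
S=np.array([[1,1],[1,-1],[-1,-1],[-1,1]])
def P(v,M,z):
    k,s=np.cos(v[2]),np.sin(v[2]);return np.c_[M@[[k,s],[-s,k]]+v[:2],np.full(len(M),z)]
for z in (44,52):
    r=least_squares(lambda v:(proj("top",P(v,S*[44,89.5],z))-uv).ravel(),[513,-166,.26]);print(z,r.x,r.fun)
v=r.x
print("rims",proj("top",P(v,S*[55,100],45)),proj("side",P(v,S*[55,100],45)))
k,s=np.cos(v[2]),np.sin(v[2])
for a in (1.6,1.65,1.7,1.75,1.8):
    for n in(23,1): # outer face edge, rim edge
        Q=[[57-113*np.cos(a)+n*np.sin(a),y] for y in(100,-100)]
        pts=P(v,np.array(Q),46+113*np.sin(a)+n*np.cos(a)); print(a,n,((proj("top",pts)-[335,190])*4).ravel(),proj("side",pts).ravel())
E
```

```text
44 [ 513.181 -167.819    0.268] [ 0.024  0.231 -0.401  0.937 -0.484 -0.307  0.856 -0.808]
52 [ 512.596 -166.727    0.268] [-0.404  0.145 -0.086  0.638 -0.047 -0.24   0.533 -0.52 ]
rims [[350.625 262.044]
 [454.282 233.531]
 [472.082 290.746]
 [366.907 319.896]] [[325.313 255.371]
 [308.719 218.902]
 [357.554 214.973]
 [381.796 250.288]]
1.6 23 [ 50.5   194.72  515.     67.298] [308.909 199.481 294.09  169.863]
1.6 1 [ 64.958 245.489 531.397 117.301] [320.902 198.231 304.35  168.86 ]
1.65 23 [ 46.799 182.378 510.148  55.328] [305.877 200.478 291.503 170.709]
1.65 1 [ 61.229 232.489 527.074 104.524] [317.836 198.651 301.726 169.203]
1.7 23 [ 43.158 170.384 505.225  43.74 ] [302.893 201.619 288.957 171.68 ]
1.7 1 [ 57.511 219.671 522.619  91.968] [314.782 199.218 299.116 169.676]
1.75 23 [ 39.589 158.777 500.249  32.57 ] [299.963 202.899 286.461 172.772]
1.75 1 [ 53.816 207.078 518.048  79.673] [311.751 199.932 296.526 170.275]
1.8 23 [ 36.102 147.591 495.237  21.852] [297.098 204.315 284.021 173.983]
1.8 1 [ 50.158 194.752 513.377  67.681] [308.75  200.79  293.964 171.   ]
```

The case is at (512.6, −167) with yaw 0.268, and the lid is at about 1.75 rad. The forceps' centre is at (494, 185), lying almost along y. I'll turn the tool first, then travel.

The manual's scale: shifts go in shares of 50 mm. Converting my numbers, 40 mm is 0.8, 20 mm is 0.4.

```bash
cat > to.py <<'E'
# python3 to.py x y z yaw_of_tool_y : remaining motion in tool axes
import sys,numpy as np
from h import bot
from scipy.spatial.transform import Rotation as R
np.set_printoptions(precision=3,suppress=True)
x,y,z,w=map(float,sys.argv[1:5]);o=bot.get_obs();r=R.from_rotvec(o["ee_rot"])
g=R.from_matrix(np.c_[[-np.sin(w)*-1*-1*-1,np.cos(w),0],[np.cos(w),np.sin(w),0],[0,0,-1]]) if 0 else R.from_matrix(np.c_[[-np.sin(w),np.cos(w),0],[np.cos(w),np.sin(w),0],[0,0,-1]])
print("move",r.inv().apply(np.array([x,y,z])-o["eef_pos"]),"turn",(r.inv()*g).as_rotvec(),"t",o["time_s"],"F",o["contact_force"],"q",o["qpos"])
E
sed -i 's/^g=.*/g=R.from_matrix(np.c_[[-np.sin(w),np.cos(w),0],[np.cos(w),np.sin(w),0],[0,0,-1]])/' to.py
python3 nudge.py '30 0 0 0 0 0 -0.14
30 0 0 0 0 0 -0.14
30 0 0 0 0 0 -0.14
30 0 0 0 0 0 -0.14
30 0 0 0 0 0 -0.14' 40
python3 nudge.py '30 0 0 0 0 0 -0.14
30 0 0 0 0 0 -0.14
30 0 0 0 0 0 -0.12
30 0.4 0.1 0 0 0 0
30 0.8 0.26 0 0 0 0'
python3 to.py 494 185.4 120 -0.02
```

```text
time_s: 0.6
eef_pos: [258.0, -541.2, 191.9]
ee_rot: [-2.635, -1.709, -0.0]
contact_force: [-0.0, 0.1, 0.2]
width: 29.9
grip_force: 0.0
time_s: 1.1
eef_pos: [277.2, -483.9, 191.9]
ee_rot: [2.252, 2.189, -0.002]
contact_force: [0.2, 0.1, 0.2]
width: 30.3
grip_force: 0.0
move [675.244 197.737  71.011] turn [-0.     0.001 -0.008] t 1.1 F [0.167 0.052 0.246] q [-1.174  0.298  1.604 -0.001  1.238 -1.145]
```

```bash

python3 nudge.py '30 0.9 0.26 0 0 0 0
30 0.9 0.26 0 0 0 0
30 0.9 0.26 0 0 0 0
30 0.9 0.26 0 0 0 0
30 0.9 0.26 0 0 0 0'
python3 nudge.py '30 0.9 0.26 0 0 0 0
30 0.9 0.26 0 0 0 0
30 0.9 0.26 0 0 0 0
30 0.9 0.26 0 0 0 0
30 0.9 0.26 0 0 0 0'
python3 nudge.py '30 0.9 0.26 0.3 0 0 0
30 0.9 0.26 0.3 0 0 0
30 0.9 0.26 0.3 0 0 0
30 0.9 0.26 0.3 0 0 0
30 0.8 0.26 0.2 0 0 0'
python3 to.py 494 185.4 60 -0.02
```

```text
time_s: 1.6
eef_pos: [348.5, -256.9, 192.2]
ee_rot: [-2.25, -2.191, -0.0]
contact_force: [0.7, -0.3, -0.2]
width: 30.3
grip_force: 0.0
time_s: 2.1
eef_pos: [419.3, -33.7, 192.4]
ee_rot: [-2.25, -2.192, -0.0]
contact_force: [1.3, -0.7, -0.3]
width: 30.5
grip_force: 0.0
time_s: 2.6
eef_pos: [489.4, 184.8, 121.1]
ee_rot: [-2.248, -2.193, 0.002]
contact_force: [0.7, -0.5, 0.5]
width: 29.7
grip_force: 0.0
move [ 0.687  4.669 61.112] turn [-0.002  0.    -0.005] t 2.6 F [ 0.693 -0.485  0.499] q [0.229 0.33  1.758 0.    1.055 0.254]
```

```bash

python3 nudge.py '30 0 0.08 0.7 0 0 0
30 0 0 0.6 0 0 0
30 0 0 0.5 0 0 0
30 0 0 0.3 0 0 0
30 0 0 0.2 0 0 0'
python3 to.py 494 185.4 4 -0.02
python3 - <<'E'
from h import *
s=bot.camera("side");t=bot.camera("top")
a=np.zeros((600,800,3),np.uint8)
a[:,:400]=cv2.resize(s[240:390,290:390],(400,600),interpolation=2)
a[:400,400:]=cv2.resize(t[240:340,180:280],(400,400),interpolation=2)
cv2.imwrite("pics/g1.png",a[:,:,::-1])
E
```

```text
time_s: 3.1
eef_pos: [492.8, 182.3, 5.8]
ee_rot: [-2.249, -2.192, 0.004]
contact_force: [-0.8, -0.8, -0.3]
width: 29.6
grip_force: 0.0
move [3.088 1.107 1.761] turn [-0.003  0.001 -0.006] t 3.1 F [-0.792 -0.795 -0.33 ] q [0.223 0.501 1.852 0.    0.791 0.249]
```

View pics/g1.png

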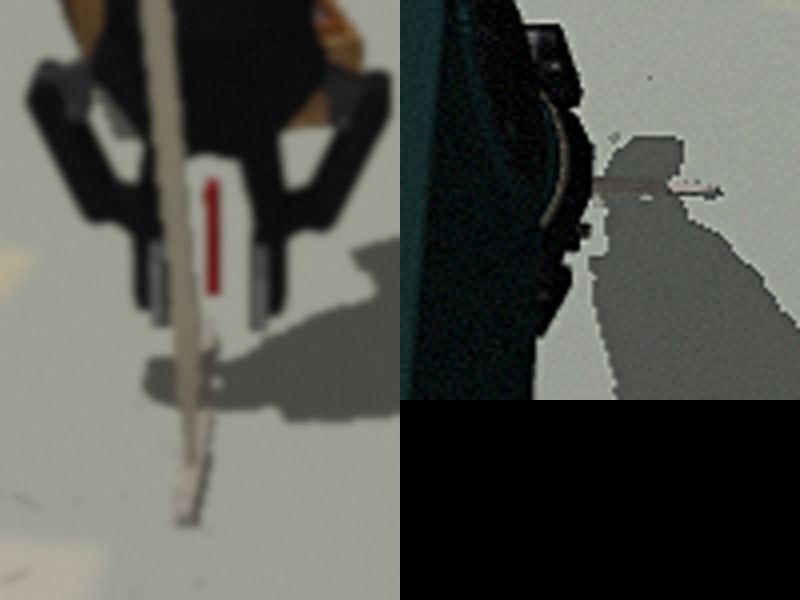

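The forceps (crop column ~205) lie between the open fingers (columns ~160 and ~260). The red stick hasn't moved and is near the camera, so it doesn't matter. I'll go down a little and close.

```bash

python3 nudge.py '30 0.06 0.02 0.06 0 0 0
0 0 0 0 0 0 0
0 0 0 0 0 0 0
0 0 0 0 0 0 0
0 0 0 0 0 0 0' 40
python3 nudge.py '0 0 0 -0.2 0 0 0
0 0 0 -0.5 0 0 0
0 0 0 -0.6 0 0 0
0 0 0 -0.8 0 0 0
0 0 0 -0.8 0 0 0'
python3 to.py 512.6 -167 150 0.268
```

```text
time_s: 3.7
eef_pos: [495.4, 185.6, 4.9]
ee_rot: [2.25, 2.192, 0.001]
contact_force: [-0.3, -0.2, -0.9]
width: -0.2
grip_force: 0.0
time_s: 4.2
eef_pos: [494.5, 185.3, 151.4]
ee_rot: [-2.25, -2.192, 0.001]
contact_force: [-0.4, 1.0, 0.5]
width: -0.2
grip_force: 0.0
move [-351.759   27.216    1.357] turn [-0.    -0.    -0.294] t 4.2 F [-0.379  1.021  0.546] q [0.228 0.3   1.715 0.    1.128 0.254]
```

The fingers closed to 0, so the grasp missed. I'll look at what happened.

```bash
python3 - <<'E'
from h import *
print(proj("side",[[492.8,182.3,5.8],[492.8,182.3,25]]),proj("top",[[492.8,182.3,5.8]]))
o=bot.get_obs();print(proj("side",o["eef_pos"]))
s=bot.camera("side");t=bot.camera("top")
a=np.zeros((600,800,3),np.uint8)
a[:,:400]=cv2.resize(s[240:390,290:390],(400,600),interpolation=2)
a[:400,400:]=cv2.resize(t[240:340,180:280],(400,400),interpolation=2)
a[400:,400:]=cv2.resize(s[180:280,250:450],(400,200))
cv2.imwrite("pics/g2.png",a[:,:,::-1])
E
```

```text
[[342.6040784  342.62807403]
 [342.57247245 331.93347858]] [[226.83856303 288.01625239]]
[[340.95200928 257.23647831]]
```

View pics/g2.png

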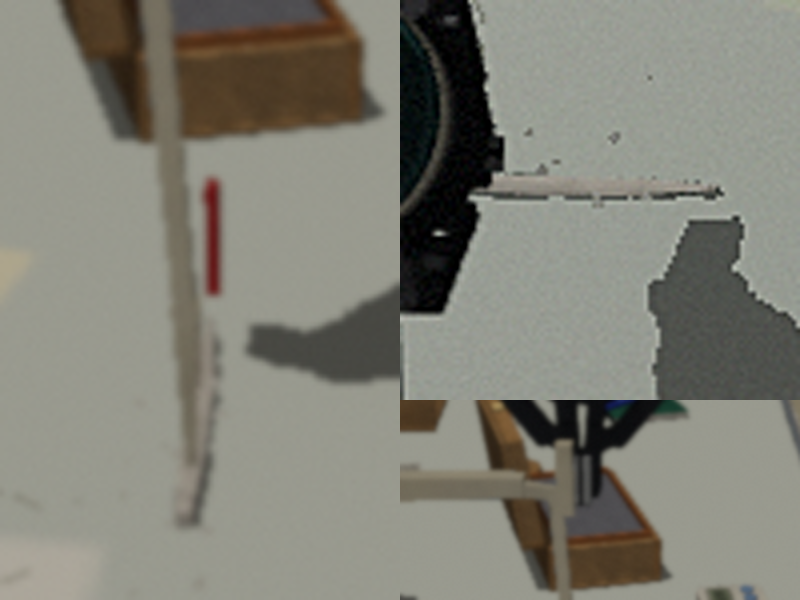

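```bash
python3 - <<'E'
from h import *
np.set_printoptions(precision=1,suppress=True)
print("init",proj("side",[[258,-541.3,192+d] for d in(0,13,25,40,60)]).tolist())
print("now",proj("side",[[494.5,185.3,151+d] for d in(0,13,25,40,60)]).tolist())
print("nowtop",proj("top",[[494.5,185.3,151+d] for d in(0,25,40,73,100)]).tolist())
s=bot.camera("side");t=bot.camera("top")
a=np.zeros((600,800,3),np.uint8)
a[:,:400]=cv2.resize(s[140:290,290:390],(400,600),interpolation=2)
a[:400,400:]=cv2.resize(t[220:360,140:280],(400,400),interpolation=2)
a[400:,400:]=cv2.resize(cv2.imread("pics/side0.png")[60:120,410:530,::-1],(400,200),interpolation=2)
cv2.imwrite("pics/g3.png",a[:,:,::-1])
E
```

```text
init [[452.13229712697057, 125.13326317220307], [452.45110185393423, 119.98219179351847], [452.7453593375543, 115.19983634130486], [453.11309824906095, 109.18468607468469], [453.60316614452546, 101.10009030523122]]
now [[340.9890660749052, 257.45978366972844], [340.9450957816236, 249.1389821462006], [340.9030675038616, 241.36594993834606], [340.8485312083676, 231.52379215631672], [340.7722388006368, 218.18084290178163]]
nowtop [[207.39620285400207, 282.32591572206996], [203.7174060853273, 281.3388597712717], [201.40902891815136, 280.7192946597713], [196.04060804212534, 279.277803714353], [191.32446433148215, 278.0107470391679]]
```

View pics/g3.png

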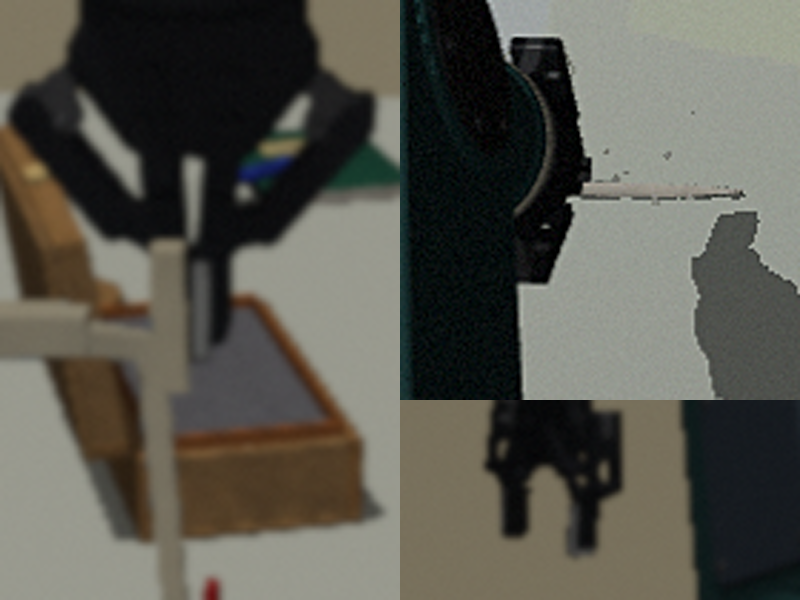

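The forceps haven't moved. The visible fingertips stand about 43 mm higher than the reported TCP in both poses, at side row 230 against the projected 257. I'll find the real bench height by touching it gently with shut fingers beside the forceps.

```bash

python3 nudge.py '0 0 -0.8 0.8 0 0 0
0 0 0 0.9 0 0 0
0 0 0 0.9 0 0 0
0 0 0 0.4 0 0 0
0 0 0 0.2 0 0 0' | grep -E 'pos|force'
python3 nudge.py '0 0 0 0.1 0 0 0
0 0 0 0.1 0 0 0
0 0 0 0.1 0 0 0
0 0 0 0.08 0 0 0
0 0 0 0 0 0 0'| grep -E 'pos|force'
python3 to.py 454 185.4 -35 -0.02
python3 - <<'E'
from h import *
o=bot.get_obs();print(proj("side",[o["eef_pos"],o["eef_pos"]+[0,0,43]]))
s=bot.camera("side")
cv2.imwrite("pics/g4.png",cv2.resize(s[240:390,290:440],(600,600),interpolation=2)[:,:,::-1])
E
```

```text
eef_pos: [456.2, 185.6, -9.1]
contact_force: [0.9, 0.0, 0.9]
grip_force: 0.0
eef_pos: [459.9, 186.5, -24.8]
contact_force: [0.4, 0.2, 0.1]
grip_force: 0.0
move [-1.224 -5.914 10.179] turn [ 0.    -0.    -0.006] t 5.4 F [0.369 0.241 0.056] q [0.246 0.526 1.938 0.    0.677 0.272]
[[363.69136803 361.60403776]
 [364.05842407 337.94946309]]
```

View pics/g4.png

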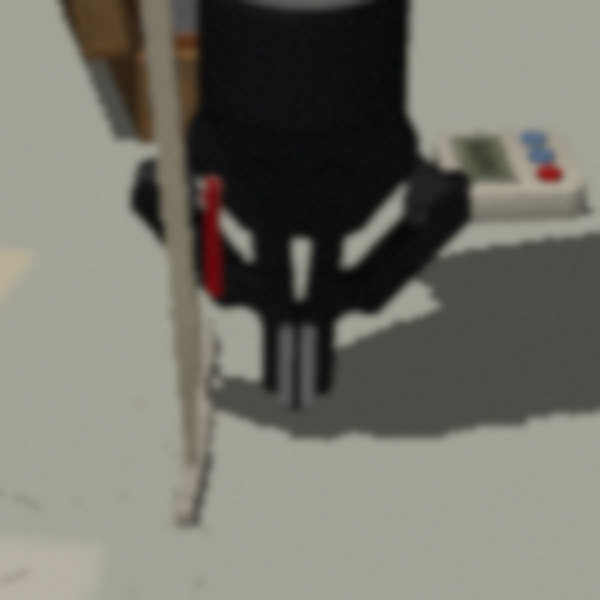

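The fingertips are at side pixel (365, 341), still 10–18 mm above the bench. I'll keep feeling downward.

```bash

for i in 1; do python3 nudge.py '0 0 0 0.08 0 0 0
0 0 0 0.08 0 0 0'| grep -E 'pos|contact'; done
python3 nudge.py '0 0 0 0.06 0 0 0
0 0 0 0 0 0 0'| grep -E 'pos|contact'
python3 to.py 454 185.4 -40 -0.02
```

```text
eef_pos: [460.1, 186.5, -32.8]
contact_force: [-0.1, 0.6, -0.2]
eef_pos: [459.4, 186.3, -36.4]
contact_force: [-0.2, -0.4, -0.2]
move [-1.037 -5.329  3.623] turn [-0.001  0.    -0.006] t 5.85 F [-0.151 -0.433 -0.161] q [0.246 0.547 1.944 0.    0.651 0.272]
```

```bash

python3 nudge.py '0 0 0 0.04 0 0 0
0 0 0 0 0 0 0'| grep -E 'pos|contact'
python3 nudge.py '0 0 0 0.04 0 0 0
0 0 0 0 0 0 0'| grep -E 'pos|contact'
```

```text
eef_pos: [459.7, 186.4, -38.1]
contact_force: [-0.9, -0.4, -0.2]
eef_pos: [459.9, 186.5, -38.9]
contact_force: [-2.0, -1.0, 14.9]
```

```bash

python3 nudge.py '0 0 0 0.04 0 0 0
0 0 0 0 0 0 0'| grep -E 'pos|contact'
```

```text
eef_pos: [460.0, 186.5, -39.0]
contact_force: [-7.8, -2.1, 40.2]
```

Contact comes at reported z = −38.8, so true z is reported z + 39. I'll go back over the forceps.

```bash

python3 nudge.py '30 0 0 -0.4 0 0 0
30 0 0 -0.5 0 0 0
30 0 0.4 0 0 0 0
30 0 0.28 0 0 0 0
30 0 0 0 0 0 0'| grep -E 'pos|contact'
python3 to.py 494 185.4 -36 -0.02
```

```text
eef_pos: [496.8, 185.8, 3.3]
contact_force: [-0.4, 0.2, -0.5]
move [-0.508 -2.933 39.3  ] turn [ 0.003 -0.001 -0.007] t 6.95 F [-0.369  0.195 -0.507] q [0.228 0.507 1.848 0.    0.783 0.254]
```

```bash

python3 nudge.py '30 0 -0.06 0.3 0 0 0
30 0 0 0.3 0 0 0
30 0 0 0.16 0 0 0
30 0 0 0 0 0 0'| grep -E 'pos|contact'
python3 nudge.py '0 0 0 0 0 0 0
0 0 0 0 0 0 0
0 0 0 0 0 0 0
0 0 0 0 0 0 0' 40
python3 to.py 494 185.4 -36 -0.02
```

```text
eef_pos: [488.8, 185.2, -36.5]
contact_force: [0.2, -0.5, -0.4]
time_s: 7.75
eef_pos: [491.2, 185.7, -34.4]
ee_rot: [2.25, 2.192, 0.001]
contact_force: [-1.1, 1.5, 0.5]
width: 7.0
grip_force: 39.0
move [-0.242  2.821  1.556] turn [ 0.001 -0.    -0.006] t 7.75 F [-1.094  1.515  0.542] q [0.23  0.567 1.879 0.    0.695 0.256]
```

Grasped (width 7 mm, grip 39 N). I'll lift, turn and go over the tray.

```bash

python3 nudge.py '0 0 0 -0.3 0 0 0
0 0 0 -0.7 0 0 0
0 0 0 -0.8 0 0 0
0 0 0 -0.6 0 0 -0.15
0 0 0 0 0 0 -0.14'|grep -E 'pos|width|grip'
python3 to.py 512.6 -167 80 0.268
```

```text
eef_pos: [494.3, 186.5, 89.7]
width: 7.5
grip_force: 39.1
move [-345.601  -76.727    9.065] turn [0.009 0.    0.002] t 8.25 F [ 0.403  0.098 -0.583] q [ 0.23   0.372  1.788  0.     0.972 -0.04 ]
```

```bash

python3 nudge.py '0 -0.7 -0.16 0 0 0 0
0 -0.7 -0.16 0 0 0 0
0 -0.7 -0.16 0 0 0 0
0 -0.7 -0.16 0 0 0 0
0 -0.7 -0.16 0 0 0 0'|grep -E 'pos|width|grip'
python3 nudge.py '0 -0.7 -0.16 0 0 0 0
0 -0.7 -0.16 0 0 0 0
0 -0.7 -0.16 0 0 0 0
0 -0.7 -0.16 0 0 0 0
0 -0.6 -0.1 0 0 0 0'|grep -E 'pos|width|grip'
python3 nudge.py '0 0 0 0 0 0 0'|grep -E 'pos|width|grip'
python3 to.py 512.6 -167 9 0.268
python3 - <<'E'
from h import *
s=bot.camera("side");t=bot.camera("top")
a=np.zeros((560,800,3),np.uint8)
a[:,:400]=cv2.resize(s[130:270,285:385],(400,560),interpolation=2)
a[:400,400:]=cv2.resize(t[190:330,340:480],(400,400),interpolation=2)
cv2.imwrite("pics/g5.png",a[:,:,::-1])
E
```

```text
eef_pos: [497.8, 4.9, 85.4]
width: 6.8
grip_force: 39.1
eef_pos: [506.2, -169.4, 85.4]
width: 6.7
grip_force: 39.1
eef_pos: [507.8, -171.6, 85.6]
width: 7.0
grip_force: 39.1
move [ 3.425  5.656 76.625] turn [ 0.002  0.003 -0.007] t 9.35 F [ 1.181  0.213 -0.923] q [-0.454  0.39   1.771 -0.001  0.978 -0.714]
```

View pics/g5.png

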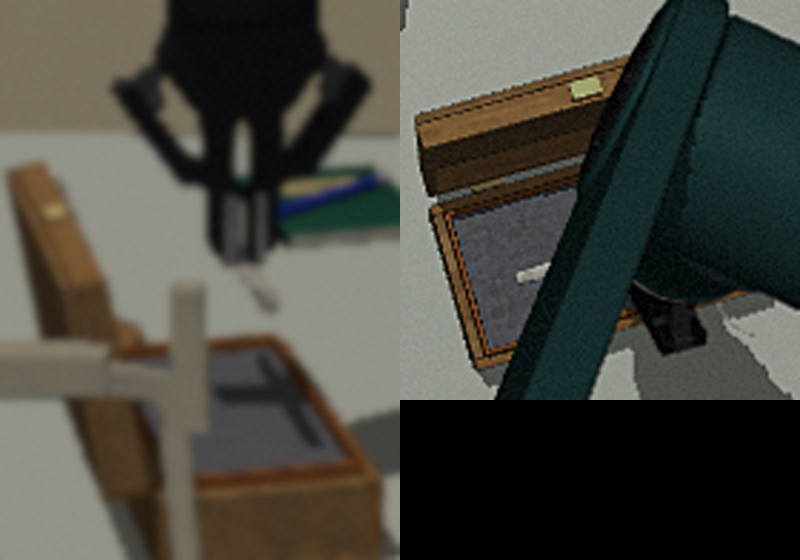

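The forceps hang level, lined up with the tray's long axis and over its middle. I'll lower them.

```bash

python3 nudge.py '0 0.06 0.08 0.5 0 0 0
0 0 0 0.5 0 0 0
0 0 0 0.26 0 0 0
0 0 0 0.12 0 0 0
0 0 0 0 0 0 0'|grep -E 'pos|contact|width'
python3 nudge.py '0 0 0 0.06 0 0 0
0 0 0 0 0 0 0'|grep -E 'pos|contact|width'
python3 to.py 512.6 -167 9 0.268
```

```text
eef_pos: [509.0, -162.7, 15.6]
contact_force: [0.2, 0.2, -0.2]
width: 7.1
eef_pos: [510.1, -163.7, 13.6]
contact_force: [0.5, 0.0, -0.7]
width: 7.3
move [-3.801  1.567  4.601] turn [ 0.001  0.001 -0.004] t 10.15 F [ 0.518  0.006 -0.655] q [-0.44   0.497  1.827  0.     0.816 -0.704]
```

```bash

python3 nudge.py '0 0 0 0.04 0 0 0
0 0 0 0 0 0 0'|grep -E 'pos|contact|width'
python3 nudge.py '0 0 0 0.04 0 0 0
0 0 0 0 0 0 0'|grep -E 'pos|contact|width'
```

```text
eef_pos: [509.7, -163.7, 11.3]
contact_force: [-0.7, 0.4, -0.2]
width: 7.0
eef_pos: [509.9, -163.8, 9.3]
contact_force: [0.0, 0.4, 2.2]
width: 7.3
```

Light contact at 9.3, as predicted. I'll open the fingers slowly and withdraw.

```bash

python3 nudge.py '0 0 0 0.01 0 0 0
14 0 0 0 0 0 0
26 0 0 0 0 0 0
26 0 0 0 0 0 0
26 0 0 0 0 0 0'|grep -E 'pos|contact|width'
python3 nudge.py '26 0 0 -0.2 0 0 0
26 0 0 -0.6 0 0 0
0 0 0 -0.9 0 0 0
0 0 0 -0.9 0 0 0
0 0 0 -0.3 0 0 0'|grep -E 'pos|contact|width'
# behind lid: local (118,0)
python3 to.py $(python3 -c "
import math;c,s=math.cos(.268),math.sin(.268);print(512.6+c*122,-167+s*122)") 95 0.268
python3 - <<'E'
from h import *
s=bot.camera("side");t=bot.camera("top")
a=np.zeros((560,800,3),np.uint8)
a[:,:400]=cv2.resize(s[130:270,285:385],(400,560),interpolation=2)
a[:400,400:]=cv2.resize(t[190:330,340:480],(400,400),interpolation=2)
cv2.imwrite("pics/g6.png",a[:,:,::-1])
E
```

```text
eef_pos: [509.4, -163.5, 8.4]
contact_force: [-0.3, 0.9, 0.3]
width: 26.0
eef_pos: [512.3, -164.8, 158.9]
contact_force: [0.0, -0.3, -0.4]
width: -0.3
move [ -1.45  121.36   64.659] turn [ 0.006  0.005 -0.004] t 11.55 F [ 0.02  -0.267 -0.395] q [-0.44   0.3    1.692  0.     1.142 -0.704]
```

View pics/g6.png

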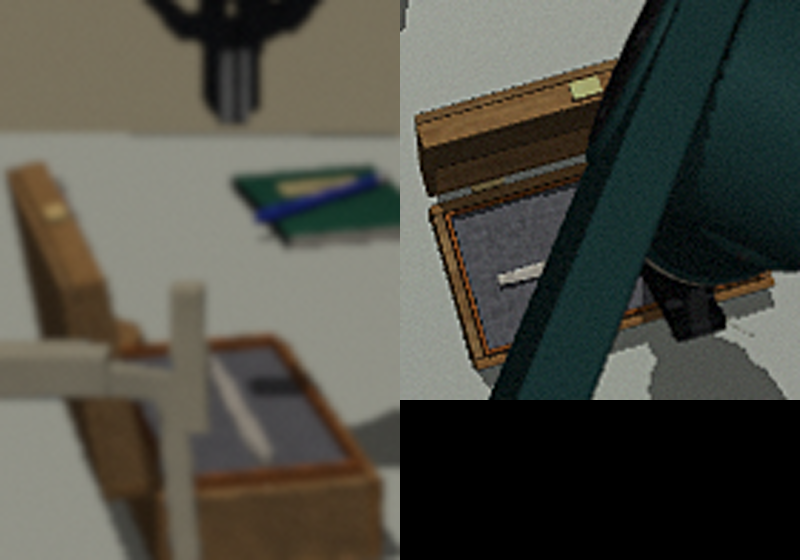

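The forceps lie flat in the tray, clear of the lip. Next I'll go over and behind the lid and push it shut.

```bash

python3 nudge.py '0 0 0.8 0 0 0 0
0 0 0.8 0 0 0 0
0 0 0.84 0 0 0 0
0 0 0 0 0 0 0'|grep -E 'pos|contact'
python3 nudge.py '0 0 0 0.4 0 0 0
0 0 0 0.5 0 0 0
0 0 0 0.38 0 0 0
0 0 0 0 0 0 0'|grep -E 'pos|contact'
cat > loc.py <<'E'
from h import *
o=bot.get_obs();p=o["eef_pos"]-[512.6,-167,-39];c,s=np.cos(.268),np.sin(.268)
print("local",(c*p[0]+s*p[1]).round(1),(-s*p[0]+c*p[1]).round(1),p[2].round(1),"F",o["contact_force"].round(1),"t",o["time_s"])
E
python3 loc.py
```

```text
eef_pos: [631.6, -130.4, 152.1]
contact_force: [-0.5, -0.5, 0.0]
eef_pos: [623.0, -130.7, 85.4]
contact_force: [-0.6, 0.2, 0.3]
local 116.1 5.8 124.4 F [-0.6  0.2  0.3] t 12.45
```

```bash

python3 nudge.py '0 0 -0.2 -0.06 0 0 0
0 0 -0.24 -0.06 0 0 0
0 0 -0.24 -0.08 0 0 0
0 0 -0.28 -0.1 0 0 0'|grep -E 'contact'; python3 loc.py
python3 nudge.py '0 0 -0.2 0 0 0 0
0 0 -0.2 0.06 0 0 0
0 0 -0.2 0.06 0 0 0'|grep -E 'contact'; python3 loc.py
```

```text
contact_force: [1.8, 0.5, 0.3]
local 71.4 3.4 145.0 F [1.8 0.5 0.3] t 12.85
contact_force: [1.1, -0.0, 2.2]
local 41.3 3.5 138.0 F [ 1.1 -0.   2.2] t 13.15
```

The lid is turning, with about 2 N of contact force. I'll keep following its arc.

```bash

python3 nudge.py '0 0 -0.2 0.08 0 0 0
0 0 -0.18 0.1 0 0 0
0 0 -0.18 0.12 0 0 0'|grep -E 'contact'; python3 loc.py
python3 nudge.py '0 0 -0.16 0.16 0 0 0
0 0 -0.14 0.16 0 0 0
0 0 -0.12 0.2 0 0 0'|grep -E 'contact'; python3 loc.py
```

```text
contact_force: [0.5, -1.0, 1.9]
local 13.0 4.1 122.0 F [ 0.5 -1.   1.9] t 13.45
contact_force: [-1.3, -0.9, 2.5]
local -8.0 4.4 95.7 F [-1.3 -0.9  2.5] t 13.75
```

```bash

python3 nudge.py '0 0 -0.12 0.16 0 0 0
0 0 -0.1 0.16 0 0 0
0 0 -0.06 0.14 0 0 0'|grep -E 'contact'; python3 loc.py
python3 nudge.py '0 0 -0.04 0.06 0 0 0
0 0 0 0 0 0 0'|grep -E 'contact'; python3 loc.py
```

```text
contact_force: [0.1, -0.2, 0.5]
local -21.6 4.4 72.6 F [ 0.1 -0.2  0.5] t 14.05
contact_force: [-0.2, -0.1, -0.1]
local -23.8 4.7 69.8 F [-0.2 -0.1 -0.1] t 14.25
```

```bash

python3 nudge.py '0 0 0 0.04 0 0 0
0 0 0 0 0 0 0'|grep -E 'contact'; python3 loc.py
python3 nudge.py '0 0 0 0.02 0 0 0
0 0 0 0 0 0 0'|grep -E 'contact'; python3 loc.py
```

```text
contact_force: [-0.1, -0.5, -0.1]
local -22.9 4.2 68.5 F [-0.1 -0.5 -0.1] t 14.45
contact_force: [-1.3, 0.6, 6.1]
local -22.8 4.1 68.3 F [-1.3  0.6  6.1] t 14.65
```

```bash

python3 nudge.py '0 0 0 0.02 0 0 0
0 0 0 0 0 0 0'|grep -E 'contact'; python3 loc.py
```

```text
contact_force: [-3.3, 1.8, 16.4]
local -22.8 4.0 68.1 F [-3.3  1.8 16.4] t 14.85
```

It now presses on something solid at true z = 68 mm, which is the shut height. I'll withdraw and check numerically.

The manual's scale: shifts go in shares of 50 mm. Converting my numbers, -45 mm is -0.9, -40 mm is -0.8.

```bash

python3 nudge.py '0 0 0 -0.2 0 0 0
0 0 0 -0.7 0 0 0
0 0 0 -0.9 0 0 0
0 0 0 -0.8 0 0 0'|grep -E 'contact'
python3 nudge.py '0 -0.9 -0.1 0 0 0 0
0 -0.9 -0.1 0 0 0 0
0 -0.9 -0.1 0 0 0 0
0 -0.9 -0.1 0 0 0 0
0 -0.9 -0.1 0 0 0 0'|grep -E 'pos|contact'
python3 nudge.py '0 0 0 0 0 0 0
0 0 0 0 0 0 0'|grep -E 'pos|contact'
python3 - <<'E'
from h import *
c,s=np.cos(.268),np.sin(.268)
def W(x,y,z): return [512.6+c*x-s*y,-167+s*x+c*y,z]
I=bot.camera("side");h=cv2.cvtColor(I,cv2.COLOR_RGB2HSV)
# +y end of case seen from the side camera: vertical scans up the end, brown saturation vs grey bench/lid gap
for x in (-50,-30,-10,40,52):
    print(x,[(int(z),int(h[tuple(np.round(proj("side",W(x,100,z))[0][::-1]).astype(int))][1])) for z in range(-6,100,6)])
print("top of front edge",[(int(z),int(h[tuple(np.round(proj("side",W(-55,100,z))[0][::-1]+[0,-2]).astype(int))][1])) for z in range(30,90,4)])
t=cv2.cvtColor(bot.camera("top"),cv2.COLOR_RGB2HSV)
for y in (60,30,0): print("top y",y,[(x,int(t[tuple(np.round(proj("top",W(x,y,68))[0][::-1]).astype(int))][1])) for x in range(-66,75,6)])
E
```

```text
contact_force: [1.6, -1.2, 0.4]
eef_pos: [524.0, -394.6, 158.0]
contact_force: [1.0, -0.4, 0.0]
eef_pos: [523.6, -393.6, 157.3]
contact_force: [-0.4, 0.5, -0.9]
-50 [(-6, 21), (0, 20), (6, 99), (12, 133), (18, 144), (24, 136), (30, 145), (36, 136), (42, 138), (48, 119), (54, 121), (60, 128), (66, 115), (72, 45), (78, 22), (84, 19), (90, 18), (96, 20)]
-30 [(-6, 18), (0, 20), (6, 116), (12, 131), (18, 131), (24, 138), (30, 135), (36, 138), (42, 135), (48, 135), (54, 138), (60, 135), (66, 137), (72, 136), (78, 134), (84, 134), (90, 131), (96, 130)]
-10 [(-6, 18), (0, 22), (6, 123), (12, 133), (18, 129), (24, 135), (30, 133), (36, 133), (42, 135), (48, 139), (54, 133), (60, 134), (66, 136), (72, 141), (78, 134), (84, 138), (90, 134), (96, 138)]
40 [(-6, 51), (0, 50), (6, 53), (12, 49), (18, 51), (24, 54), (30, 57), (36, 58), (42, 60), (48, 71), (54, 85), (60, 83), (66, 91), (72, 124), (78, 95), (84, 52), (90, 50), (96, 52)]
52 [(-6, 20), (0, 20), (6, 96), (12, 112), (18, 106), (24, 71), (30, 71), (36, 78), (42, 65), (48, 48), (54, 49), (60, 50), (66, 43), (72, 47), (78, 50), (84, 50), (
[... 311 characters left out ...]
), (-6, 142), (0, 132), (6, 118), (12, 151), (18, 131), (24, 137), (30, 144), (36, 118), (42, 143), (48, 129), (54, 135), (60, 49), (66, 19), (72, 15)]
top y 30 [(-66, 24), (-60, 8), (-54, 19), (-48, 135), (-42, 140), (-36, 128), (-30, 126), (-24, 143), (-18, 126), (-12, 134), (-6, 140), (0, 131), (6, 126), (12, 144), (18, 120), (24, 135), (30, 129), (36, 127), (42, 132), (48, 134), (54, 139), (60, 10), (66, 11), (72, 10)]
top y 0 [(-66, 12), (-60, 8), (-54, 89), (-48, 132), (-42, 125), (-36, 130), (-30, 138), (-24, 161), (-18, 141), (-12, 117), (-6, 149), (0, 131), (6, 143), (12, 138), (18, 129), (24, 145), (30, 136), (36, 139), (42, 127), (48, 150), (54, 148), (60, 14), (66, 17), (72, 15)]
```

Both cameras show the lid covering the case, with its front edge at about 68–70 mm, so it's shut. The arm is clear, so I'll hand in.

```bash
python3 -c "
from plant import bot
print(bot.finish_job())"
```

```text
the job is handed in; nothing more can be done
None
```

I handed the job in with the forceps flat in the tray and the lid shut (firm at 68 mm, 16 N). It took about 16 s of the 51 s; the first grasp missed because the reported TCP height was about 39 mm off, and I did not re-check the timer, beaker, marker and spatula.

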